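Swap the battery on the sloped charging cradle

TASK

Swap the battery on the charging cradle: take the spent black-topped one off it and stand it flat in the red return tray beside the one already there, then set the blue-topped battery from the rubber mat on the cradle's two sloped rails, centred and in line with them and right down against the red stop, and fold the yellow cover fully down over it. Set the batteries down without dropping them, never tip them far over, and leave everything else where it stands.

Things in the scene. Friction and masses are not known exactly. Their poses are not given: they have to be found in the camera images.
- cradle: charging cradle, fixed: grey base plate 150 x 90 x 10 mm on the table with a pillar that carries the sloped deck; origin at the centre of the plate's underside, x towards the deck's high end
- deck: sloped deck fixed on the cradle: two black rails, each 8 mm wide, 34 mm over all (the battery overhangs), rising by 0.3 rad towards +x, sides open; origin on the plane of the rail tops, 85 mm over the table, where the centre of a battery's underside lies when it rests against the stop; x up the slope, y across, z square to the rails
- stop (a point): middle of the red stop's face at the deck's low end, at x = -48.5 mm, z = 6 mm in the deck's frame; the stop is 34 mm wide and 12 mm high over the rails
- back (a point): middle of the top of the aluminium back plate at the deck's high end, 50 mm wide, 58 mm high over the rails, its face towards the battery at x = 71 mm in the deck's frame
- cover (a joint): angle of the yellow cover, rad: 0 = folded fully down, parallel to the deck, 4 mm above the battery's terminals (its stop); 1.57 = square to the deck; at most 2.3. The hinge is stiff: the cover stays where it is left
- cover_hinge (a point): middle of the cover's hinge line (parallel to the deck's y), at x = 74 mm, z = 64 mm in the deck's frame. The cover is a flat panel 124 mm long, 60 mm wide and 5 mm thick, its middle plane through the hinge line; folded down, it runs from the hinge to -x of the deck
- cover_edge (a point): middle of the cover's free edge, which has a black rim (8 mm broad, 5.5 mm above the middle plane on the outer side); 124 mm from the hinge
- spent: spent battery, on the cradle at the start: 97 x 43 x 52 mm (length x width x height), about 0.5 kg, whitish case with a 12 mm thick black top and two low terminals (5 mm high, copper); origin at the centre of its underside, x along its length, y across its width, z up out of its top; it is the same either way round
- fresh: charged battery, standing on the mat: 97 x 43 x 52 mm (length x width x height), about 0.5 kg, whitish case with a 12 mm thick blue top and two low terminals (5 mm high, copper); origin at the centre of its underside, x along its length, y across its width, z up out of its top; it is the same either way round
- tray: red return tray, fixed, 210 (x) x 170 (y) mm outside, walls 4 mm thick and 18 mm high, floor 4 mm thick; origin at the centre of its underside
- mat: black rubber mat, fixed, 220 (x) x 260 (y) x 3 mm; origin at the centre of its underside
- returned: another spent battery, standing in the tray near its +y wall, to be left there: 97 x 43 x 52 mm (length x width x height), about 0.5 kg, whitish case with a 12 mm thick black top and two low terminals (5 mm high, copper); origin at the centre of its underside, x along its length, y across its width, z up out of its top; it is the same either way round
- other: battery standing on the mat beside the blue-topped one, to be left there: 97 x 43 x 52 mm (length x width x height), about 0.5 kg, whitish case with a 12 mm thick green top and two low terminals (5 mm high, copper); origin at the centre of its underside, x along its length, y across its width, z up out of its top; it is the same either way round
- meter: orange multimeter lying flat, 75 x 150 x 34 mm; origin at the centre of its underside
- can: blue spray can, 52 mm across, 160 mm high; origin at the centre of its underside
- carton: small cardboard box 80 x 60 x 50 mm; origin at the centre of its underside
- tape: roll of black tape lying flat, 96 mm across, 24 mm high; origin at the centre of its underside
- driver: screwdriver with a red handle lying at the side of the table
- mug: white mug, 80 mm across, 90 mm high; origin at the centre of its underside
There are look-alikes about, which are no part of the job. Leave any pink look-alike of the spent alone.

How it is judged:
At the end, for the whole second after the job is handed in: Blue-topped battery on the rails at the red stop (7 mm along, 9 mm across, 0.12 rad in line, flat within 4 mm and 0.06 rad), cover folded to under 0.08 rad, spent battery standing flat (0.08 rad) on the floor of the red tray; both at rest (x of fresh in the frame of deck between -0.006 and 0.007 m and y of fresh in the frame of deck between -0.009 and 0.009 m and z of fresh in the frame of deck between -0.004 and 0.004 m and angle between the x axis of fresh and the x axis of deck, either way round below 0.12 rad and angle between the z axis of fresh and the z axis of deck, either way round below 0.06 rad and value of joint cover below 0.08 rad and linear speed of each of fresh, spent below 0.03 m/s and x of spent in the frame of tray between -0.075 and 0.075 m and y of spent in the frame of tray between -0.065 and 0.065 m and z of spent in the frame of tray between -0.002 and 0.012 m and angle between spent's own z axis and vertical below 0.08 rad); the robot touches nothing.
It fails at once if something that belongs elsewhere (another battery, multimeter, can, carton, tape, screwdriver, mug) is shifted by more than 30 mm (distance of any of other, returned, meter, can, carton, tape, driver, mug from where it was at the start of the episode above 0.03 m).
It fails at once if one of the two batteries to be moved is tipped by more than 45 degrees (angle between any of spent, fresh's own z axis and vertical above 0.785 rad).
It fails at once if one of the two batteries is dropped or thrown (faster than 0.6 m/s with no finger on it) ((linear speed of spent above 0.6 m/s and contact force between the fingers and spent below 0.05 N) or (linear speed of fresh above 0.6 m/s and contact force between the fingers and fresh below 0.05 N)).
It also fails if it takes over 72 s, if anything falls off the work surface, if the arm or the gripper's body presses on something with over 40 N, if the wrist force passes 120 N, or if a joint passes its speed limit or range.

ROBOT

A 6-joint arm with a two-finger parallel gripper is mounted at the origin on the work surface. World frame = base frame: x ahead of the robot, y to its left, z up, the work surface at z = 0. Lengths are in m, angles in rad, forces in N, time in s.
With the tool pointing down it reaches from about 0.225 to 0.875 m from the base axis. Payload 3.4 kg.
Tool frame: the origin (TCP) lies at the very end of the fingers, on their centre line; the grasp point (between the pads) lies manip.grip_point_offset behind it (manip.grip_point_offset is the distance from the TCP to the grasp point, in m); z points along the fingers, y is the line along which they close (so a half turn about z gives the same grasp; the last joint's range is limited). The gripper opens to 85 mm and grips with 20 to 120 N. Pads are 22 mm wide; open, the fingers measure 114 mm over their backs; the gripper's body (76 mm by 85 mm) begins 54 mm behind the grasp point. The pads swing forward as they close: fully open they stand 13 mm farther back than shut.
Start: joints at [1.098, 0.276, 1.505, -0, 1.361, -0.121], TCP at [0.198, 0.54, 0.231] pointing down, gripper open.
Joint ranges: [-2.89, 2.89], [-0.75, 2.08], [0.22, 2.7], [-1.18, 4.32], [0.11, 2.71], [-2.7, 2.7]. Speed limits (rad/s): [2.57, 2.57, 3.14, 3.14, 3.14, 3.14].

INTERFACE

Orientations are given as a unit quaternion [w, x, y, z].
In Python, from rig import manip gives the robot as it stands.
- The arm moves only by the shell command python3 -m pendant 'ROWS' [FORCE]. ROWS is JSON, a list of rows, each an object of numbers: "jaw": the opening, from -1 (shut) to 1 (fully open); "tx", "ty", "tz": the shift along the world's x, y, z in cm; "ax", "ay", "az": the turn, a rotation vector about the world's x, y, z in degrees. In form: [{"jaw": .., "tx": .., "ty": .., "tz": .., "ax": .., "ay": .., "az": ..}, ...]. A call has 1 to 10 rows; each row is the pose to reach, as a shift and turn from the pose commanded when the call began; what a row does not reach only later rows make up. A row lasts 1/8 s, in which the tool goes at most 62.5 mm and 10.7 degrees, less where a joint would pass 70% of its speed; a pose out of reach is approached as far as the arm can. A call with a gripper value outside its range is refused whole. The fingers move at their own pace and stop on an object; FORCE is the grip in N (left out, the last holds). Time passes only in rows, so rows that repeat a pose let the fingers close. It gives the time, the measured TCP pose, the force, the opening and the grip force at its end, in the units of the state.
- manip.get_state(): the state, without advancing time (a new reading comes with each control period).
- manip.get_image(name): name is "side" or "top" or "wrist"; returns a dict with "pixels" (420x560x3 uint8, blue, green, red), "depth" (420x560 float32, m along the optical axis (not along the pixel's ray), 0 where there is no reading), "fx", "fy", "cx", "cy" (pixels), "D" ([k1, k2, p1, p2, k3] as OpenCV has them; the pictures are not rectified), "pose" (4x4, takes a point from camera to world coordinates). Camera axes: x right, y down, z forward; pixel columns grow to the right and rows downward; lengths in m; the calibration is good to about 2 mm. A picture is of the moment at which its call begins.
- manip.sign_off(): hands the job in; it is judged then, once.
The state is a dict: "clock": time; "qpos": joint angles; "qd": joint speeds; "effort": joint torques, N m; "position": TCP position; "ee_rot": TCP orientation; "contact_force": force on the tool from outside, world axes, zero at the start; "moment": the same for the moment, N m; "width": finger opening in m; "gripper_force": force on a finger pad.
Only numpy, scipy, OpenCV 4.12 (cv2) and the standard library are available. Lean on these libraries where they do the work, as an engineer would, in place of code of your own. Each camera call takes 0.05 s, during which the arm holds its last target. There are 200 camera calls.

## Working session

There is one attempt and no reset: what is moved stays moved. The work goes in short steps, Python scripts to look and compute and a shell command to move; the robot and the scene stay as the last step left them, time stands still between calls to the robot, and variables do not carry over. Pictures are saved under pics/ and viewed, at most 10 in all, crops included, and the job is handed in when it is done.

```bash
ls; mkdir -p pics; python3 - <<'E'
from rig import manip
import cv2,pickle
print(manip.get_state(), manip.grip_point_offset)
for n in("top","side"):
    d=manip.get_image(n); cv2.imwrite(f"pics/{n}0.png",d["pixels"]); pickle.dump(d,open(f"{n}0.pkl","wb"))
    print(n,d["fx"],d["cx"],d["cy"],d["D"],d["pose"])
E
```

```text
pics
{'clock': 0.0, 'qpos': array([ 1.09798512e+00,  2.76625424e-01,  1.50613637e+00, -3.19607331e-05,
        1.36068183e+00, -1.21004089e-01]), 'qd': array([ 0.00108628, -0.00021691, -0.00099835, -0.00010627, -0.0001171 ,
       -0.00070914]), 'effort': array([-2.64858099e-03, -4.16782093e+01, -2.45799333e+01, -3.21403068e-04,
        1.11230501e-02,  1.94734980e-05]), 'position': array([0.19792043, 0.53930705, 0.23042106]), 'ee_rot': array([-2.55822358e-04,  1.74994453e-01,  9.84568984e-01, -8.89563889e-04]), 'contact_force': array([ 0.18703489, -0.18729418, -0.10760949]), 'moment': array([-0.00310438, -0.0262568 , -0.03663621]), 'gripper_force': 0.0, 'width': 0.08561715181129392} 0.0187
top 392.0575167163506 279.4916879438835 206.94522161749816 [-0.05334626  0.          0.          0.          0.        ] [[-0.01503017 -0.98605624  0.16573229  0.33514487]
 [-0.99966359  0.01832294  0.01835689 -0.01857257]
 [-0.02113763 -0.16540063 -0.98599992  1.21964582]
 [ 0.          0.          0.          1.        ]]
side 397.34501903843636 281.8877365056594 204.65269185571995 [-0.05863614  0.          0.          0.          0.        ] [[ 0.99592128 -0.05484785  0.0716416   0.40397846]
 [-0.08975182 -0.52089416  0.84888979 -1.10832336]
 [-0.00924209 -0.85185737 -0.52369228  0.80589505]
 [ 0.          0.          0.          1.        ]]
```

View pics/top0.png

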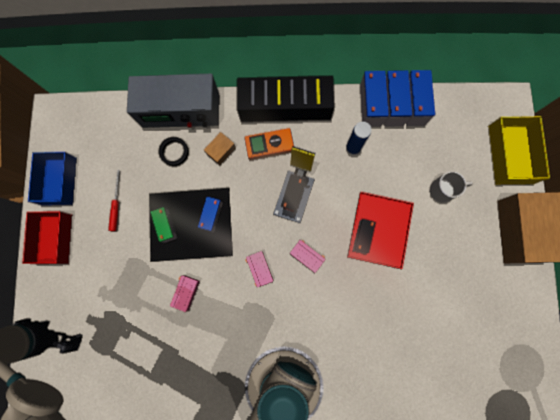

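View pics/side0.png

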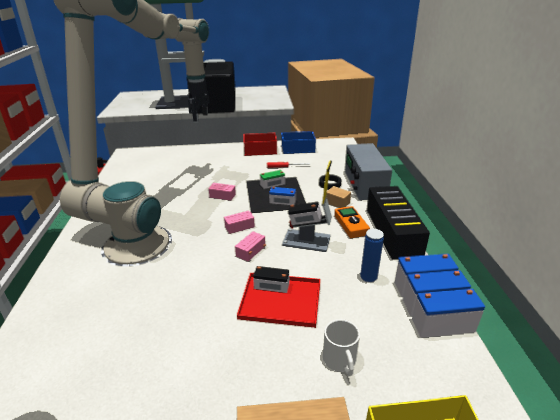

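The top view shows the cradle at about (294,190) with the cover raised at (303,158). The mat has green at (163,225) and blue at (209,213). The tray is at (380,230) with a returned battery at (366,236), and pink decoys are nearby. I'll enlarge it.

```bash
cat > h.py <<'E'
import numpy as np,cv2,pickle
from rig import manip
def grab(n,tag):
    d=manip.get_image(n); pickle.dump(d,open(f"{tag}.pkl","wb")); return d
def load(tag): return pickle.load(open(f"{tag}.pkl","rb"))
def cloud(d):
    H,W=d["depth"].shape
    u,v=np.meshgrid(np.arange(W),np.arange(H))
    K=np.array([[d["fx"],0,d["cx"]],[0,d["fy"],d["cy"]],[0,0,1]])
    p=cv2.undistortPoints(np.stack([u,v],-1).reshape(-1,1,2).astype(float),K,np.array(d["D"])).reshape(H,W,2)
    z=d["depth"]; c=np.dstack([p[...,0]*z,p[...,1]*z,z])
    return c@d["pose"][:3,:3].T+d["pose"][:3,3]
def crop(d,x0,y0,x1,y1,s,name):
    cv2.imwrite(name,cv2.resize(d["pixels"][y0:y1,x0:x1],None,fx=s,fy=s,interpolation=cv2.INTER_CUBIC))
E
python3 - <<'E'
from h import *
t=load("top0");s=load("side0")
a=cv2.resize(t["pixels"][135:275,140:420],None,fx=2.85,fy=2.85,interpolation=cv2.INTER_CUBIC)
cv2.imwrite("pics/c1.png",a)
P=cloud(t)
for n,(u,v) in dict(table=(330,330),spent=(294,190),blue=(209,213),green=(163,225),ret=(366,236),trayfloor=(390,215),mat=(185,205),cover=(303,155)).items(): print(n,P[v,u].round(4))
hsv=cv2.cvtColor(t["pixels"],cv2.COLOR_BGR2HSV)
# tops: points by height in windows
def rect(n,x0,y0,x1,y1,zl,zh,hue=None):
    m=np.zeros(P.shape[:2],bool); m[y0:y1,x0:x1]=1
    m&=(P[...,2]>zl)&(P[...,2]<zh)
    if hue: m&=(hsv[...,0]>hue[0])&(hsv[...,0]<hue[1])&(hsv[...,1]>100)
    q=P[m][:,:2].astype(np.float32); r=cv2.minAreaRect(q); print(n,m.sum(),r,np.median(P[m][:,2]))
rect("blue",190,185,235,245,.045,.062)
rect("green",145,195,180,250,.045,.062)
rect("ret",350,205,385,260,.045,.062)
rect("tray",340,185,420,275,.002,.03,None)
rect("mat",145,183,238,265,.0015,.02)
rect("plate",270,170,320,230,.006,.014)
rect("cover",285,140,320,175,.1,.3,(20,35))
E
```

```text
table [ 0.1623 -0.142   0.0008]
spent [ 0.564  -0.04    0.1406]
blue [0.5163 0.2165 0.0548]
green [0.4817 0.3552 0.0578]
ret [ 0.4387 -0.2526  0.0546]
trayfloor [ 0.5075 -0.3412  0.0044]
mat [0.5515 0.3042 0.0029]
cover [ 0.625  -0.0618  0.2732]
blue 458 ((0.5167068839073181, 0.21836058795452118), (0.043559759855270386, 0.09694074094295502), 74.10160827636719) 0.05522578609225404
green 451 ((0.4868074059486389, 0.3609590530395508), (0.09763646125793457, 0.043647702783346176), 17.72827911376953) 0.05485286558711988
ret 486 ((0.44202420115470886, -0.2507883310317993), (0.044235099107027054, 0.0974927544593811), 74.51134490966797) 0.0562547597350429
tray 3583 ((0.4650871753692627, -0.3085624575614929), (0.25091642141342163, 0.2835938334465027), 87.75685119628906) 0.004656865376349684
mat 4030 ((0.49463754892349243, 0.28712788224220276), (0.30152949690818787, 0.25835251808166504), 89.31348419189453) 0.003774488746871696
plate 688 ((0.5692059993743896, -0.04578861594200134), (0.14940953254699707, 0.1729329377412796), 87.50877380371094) 0.009966212394541096
cover 395 ((0.6266443729400635, -0.06006964296102524), (0.057658690959215164, 0.01364649087190628), 70.71382141113281) 0.24303563763072478
```

View pics/c1.png

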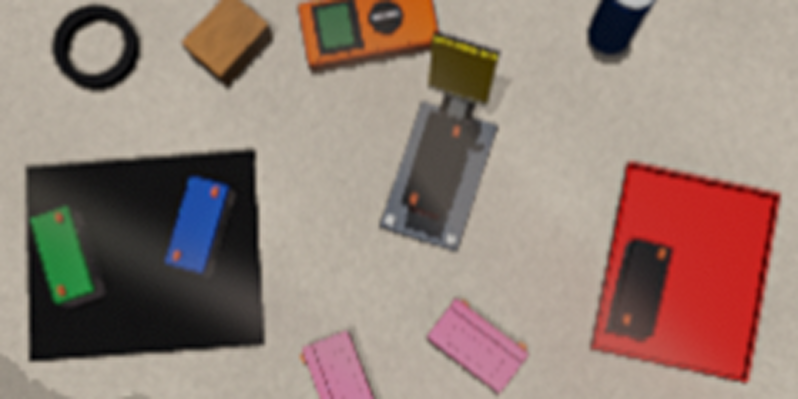

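The crop shows the plate corners at (383,228), (457,248), (497,125) and (422,103), and the tray rim corners at (628,163), (778,195), (746,381) and (593,348). The cover stands up, and spent and blue are clear.

```bash
cat >> h.py <<'E'
def ray(d,uv,z):
    K=np.array([[d["fx"],0,d["cx"]],[0,d["fy"],d["cy"]],[0,0,1]])
    p=cv2.undistortPoints(np.array(uv,float).reshape(-1,1,2),K,np.array(d["D"])).reshape(-1,2)
    r=np.c_[p,np.ones(len(p))]@d["pose"][:3,:3].T; o=d["pose"][:3,3]
    return o+r*((z-o[2])/r[:,2])[:,None]
E
python3 - <<'E'
from h import *
t=load("top0");s=load("side0")
f=lambda L:[(140+x/2.85,135+y/2.85) for x,y in L]
for n,L,z in(("plate",[(383,228),(457,248),(497,125),(422,103)],.01),("tray",[(628,163),(778,195),(746,381),(593,348)],.018)):
    q=ray(t,f(L),z)[:,:2].astype(np.float32); print(n,q.round(4).tolist(),cv2.minAreaRect(q),q.mean(0))
def plane(p,it=3):
    for _ in range(it):
        c=p.mean(0);n=np.linalg.svd(p-c,full_matrices=0)[2]; d=(p-c)@n[2]; p=p[abs(d)<.003]
    return p,c,n[2]*np.sign(n[2][2]+1e-9)
for nm,d in(("top",t),("side",s)):
    P=cloud(d); 
    near=(abs(P[...,0]-.57)<.15)&(abs(P[...,1]+.045)<.1)
    # spent top
    m=near&(P[...,2]>.115)&(P[...,2]<.168)&(P[...,0]<.61)
    v=P[m]; p,c,n=plane(v); print(nm,"spent",m.sum(),len(p),c.round(4),n.round(3),"tilt",np.arccos(n[2]),"dir",np.degrees(np.arctan2(-n[1],-n[0])))
    hsv=cv2.cvtColor(d["pixels"],cv2.COLOR_BGR2HSV)
    m=near&(P[...,2]>.14)&(hsv[...,0]>18)&(hsv[...,0]<36)&(hsv[...,1]>120)
    if m.sum()>10:
        p,c,n=plane(P[m]);print(nm,"cover",m.sum(),len(p),c.round(4),n.round(3),p.min(0).round(3),p.max(0).round(3))
    v,u=np.where(near&(P[...,2]>.1)); print(u.min(),u.max(),v.min(),v.max())
# top-of-spent rect in deck frame, yaw sweep
P=cloud(t)
m=(abs(P[...,0]-.56)<.09)&(abs(P[...,1]+.045)<.07)&(P[...,2]>.115)&(P[...,2]<.165)
q=P[m][:,:2].astype(np.float32);print(m.sum(),cv2.minAreaRect(q))
E
```

```text
plate [[0.5133000016212463, 0.0203000009059906], [0.48980000615119934, -0.060100000351667404], [0.6265000104904175, -0.10779999941587448], [0.6532999873161316, -0.02500000037252903]] ((0.5699058771133423, -0.04372619092464447), (0.08698738366365433, 0.14717940986156464), 72.03596496582031) [ 0.5707258  -0.04318101]
tray [[0.5791000127792358, -0.2493000030517578], [0.5404999852180481, -0.4115000069141388], [0.3407000005245209, -0.3635999858379364], [0.37869998812675476, -0.20229999721050262]] ((0.4596771001815796, -0.3066081404685974), (0.16673512756824493, 0.20588518679141998), 76.61322784423828) [ 0.45975354 -0.30670738]
top spent 532 429 [ 0.5602 -0.0355  0.1348] [-0.274  0.088  0.958] tilt 0.29230918744830076 dir -17.84005375024964
top cover 383 359 [ 0.6244 -0.0597  0.2405] [-0.944  0.326  0.052] [ 0.612 -0.088  0.17 ] [ 0.637 -0.032  0.295]
281 315 146 210
side spent 370 126 [ 0.5579 -0.0425  0.1314] [-0.291 -0.268  0.919] tilt 0.4064365112406373 dir 42.65531440087005
side cover 101 96 [ 0.6249 -0.0714  0.2357] [-0.932  0.356  0.068] [ 0.615 -0.091  0.17 ] [ 0.64  -0.032  0.293]
287 331 160 223
537 ((0.5644921660423279, -0.03689953684806824), (0.04336846247315407, 0.10316644608974457), 69.84996032714844)
```

```bash
python3 -m pendant '[{"jaw":1,"tx":3,"ty":-5,"tz":1.5},{"jaw":1,"tx":6,"ty":-11,"tz":3},{"jaw":1,"tx":9,"ty":-17,"tz":4},{"jaw":1,"tx":12,"ty":-23,"tz":4},{"jaw":1,"tx":15,"ty":-29,"tz":4},{"jaw":1,"tx":18,"ty":-35,"tz":4},{"jaw":1,"tx":21,"ty":-41,"tz":4},{"jaw":1,"tx":24,"ty":-47,"tz":4},{"jaw":1,"tx":27,"ty":-53,"tz":4},{"jaw":1,"tx":29,"ty":-57,"tz":4}]' 60 && python3 -m pendant '[{"jaw":1,"tx":0,"ty":-1,"tz":0},{"jaw":1,"tx":0,"ty":-1,"tz":0},{"jaw":1,"tx":0,"ty":-1,"tz":0}]'
cat >> h.py <<'E'
from scipy.spatial.transform import Rotation as R
def rowfor(p,yaw,tilt=0):
    """tool z = -z of a frame with x at yaw (deg), rising by tilt (rad); tool y along frame y"""
    F=R.from_euler("ZY",[np.radians(yaw),-tilt]).as_matrix()
    T=np.c_[-F[:,0],F[:,1],-F[:,2]]
    st=manip.get_state(); C=R.from_quat(st["ee_rot"],scalar_first=True)
    rv=(R.from_matrix(T)*C.inv()).as_rotvec(degrees=True)
    d=(np.array(p)-st["position"])*100
    print("shift",d.round(2),"turn",rv.round(2),"now",st["position"].round(4),"clock",st["clock"])
E
python3 - <<'E'
from h import *
d=grab("wrist","w1"); cv2.imwrite("pics/w1.png",d["pixels"])
rowfor([.5,-.04,.26],-19,0)
P=cloud(d);print(d["pose"].round(3))
yaw=np.radians(-19);F=R.from_euler("ZY",[yaw,-.3]).as_matrix()
o=np.array([.5766,-.0425,.085])
Q=(P-o)@F
for k in range(2):
  m=(abs(Q[...,2]-.052)<.003)&(abs(Q[...,0])<.07)&(abs(Q[...,1])<.05)&(d["depth"]>0)
  q=Q[m];print("spent top",m.sum(),q[:,2].mean(),cv2.minAreaRect(q[:,:2].astype(np.float32)),np.percentile(q,[.5,99.5],axis=0).round(4).tolist())
  c=np.linalg.svd(P[m]-P[m].mean(0),full_matrices=0)[2][2];c*=np.sign(c[2]);print(c,np.degrees(np.arctan2(-c[1],-c[0])),np.arccos(c[2]))
E
```

```text
shift [ 30.2  -57.94   2.93] turn [ 0.07 -0.03  1.16] now [0.198  0.5394 0.2307] clock 0.15
[[ 0.345  0.902  0.26   0.133]
 [ 0.939 -0.331 -0.097  0.564]
 [-0.002  0.277 -0.961  0.373]
 [ 0.     0.     0.     1.   ]]invalid input at $[0]: expected keys jaw, tx, ty, tz, ax, ay, az
<stdin>:10: RuntimeWarning: Mean of empty slice.
  ret = ret.dtype.type(ret / rcount)
Traceback (most recent call last):
IndexError: index -1 is out of bounds for axis 0 with size 0
```

View pics/w1.png

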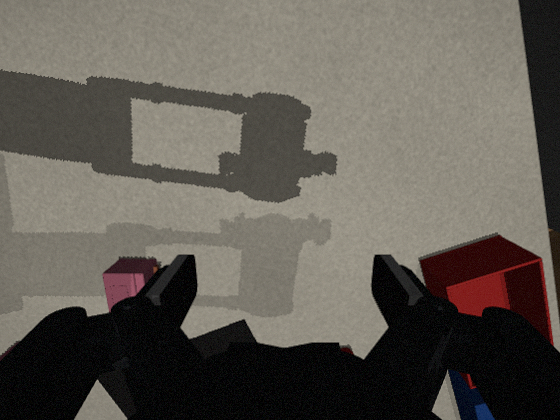

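The wrist view shows only the fingers and the table, because the move was refused: every row needs all the keys. I'll retry.

```bash
python3 -m pendant '[{"jaw":1,"tx":3,"ty":-5,"tz":1.5,"ax":0,"ay":0,"az":1.2},{"jaw":1,"tx":6,"ty":-11,"tz":3,"ax":0,"ay":0,"az":1.2},{"jaw":1,"tx":9,"ty":-17,"tz":4,"ax":0,"ay":0,"az":1.2},{"jaw":1,"tx":12,"ty":-23,"tz":4,"ax":0,"ay":0,"az":1.2},{"jaw":1,"tx":14,"ty":-29,"tz":4,"ax":0,"ay":0,"az":1.2},{"jaw":1,"tx":17,"ty":-35,"tz":4,"ax":0,"ay":0,"az":1.2},{"jaw":1,"tx":20,"ty":-41,"tz":4,"ax":0,"ay":0,"az":1.2},{"jaw":1,"tx":23,"ty":-47,"tz":4,"ax":0,"ay":0,"az":1.2},{"jaw":1,"tx":26,"ty":-53,"tz":4,"ax":0,"ay":0,"az":1.2},{"jaw":1,"tx":28,"ty":-57,"tz":4,"ax":0,"ay":0,"az":1.2}]' 60 && python3 -m pendant '[{"jaw":1,"tx":0,"ty":-1,"tz":0,"ax":0,"ay":0,"az":0},{"jaw":1,"tx":0,"ty":-1,"tz":0,"ax":0,"ay":0,"az":0},{"jaw":1,"tx":0,"ty":-1,"tz":0,"ax":0,"ay":0,"az":0}]'
cat > m.py <<'E'
from h import *
d=grab("wrist","w1"); cv2.imwrite("pics/w2.png",d["pixels"])
P=cloud(d)
o=np.array([.5766,-.0425,.085])
F=R.from_euler("ZY",[np.radians(-19),-.3]).as_matrix()
Q=(P-o)@F
m=(abs(Q[...,2]-.052)<.004)&(abs(Q[...,0])<.07)&(abs(Q[...,1])<.05)&(d["depth"]>0)
q=Q[m];print("spent top",m.sum())
if m.sum()>50:
  print(q[:,2].mean(),cv2.minAreaRect(q[:,:2].astype(np.float32)),np.percentile(q,[.5,99.5],axis=0).round(4).tolist())
  c=np.linalg.svd(P[m]-P[m].mean(0),full_matrices=0)[2][2];c*=np.sign(c[2]);print(c,np.degrees(np.arctan2(-c[1],-c[0])),np.arccos(c[2]))
rowfor(o+F@[0,0,.10],-19,.3)
E
python3 m.py
```

```text
clock: 1.4
position: [0.471, -0.0168, 0.2713]
ee_rot: [0.0, 0.165, 0.986, 0.0]
contact_force: [0.4, 0.3, 0.8]
width: 0.0851
gripper_force: 0.0
clock: 1.78
position: [0.4697, -0.0235, 0.2713]
ee_rot: [-0.0, 0.164, 0.986, 0.0]
contact_force: [0.0, 0.1, 0.4]
width: 0.0856
gripper_force: 0.0
spent top 3718
0.05289577095949298 ((0.007981117814779282, 0.0003484860062599182), (0.045659422874450684, 0.12135690450668335), 88.0150375366211) [[-0.0521, -0.0205, 0.0487], [0.0676, 0.022, 0.055]]
[-0.27795512  0.09690784  0.95569337] -19.22088542061253 0.29878998844981836
shift [ 7.88 -0.95 -9.09] turn [ -5.62 -16.27  -0.16] now [ 0.4698 -0.0234  0.2714] clock 1.825
```

View pics/w2.png

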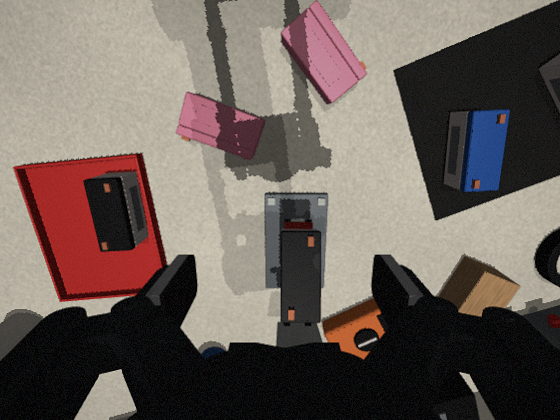

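The wrist view shows the spent top running from (281,231) to (321,324), with the stop at (297,224). The blue top is at (472,110) to (500,192), and its ends are clear.

```bash
python3 - <<'E'
from h import *
d=load("w1");P=cloud(d)
F=R.from_euler("ZY",[np.radians(-19),-.3]).as_matrix(); o=np.array([.5766,-.0425,.085])
c=d["pose"][:3,3]
g=ray(d,[(281,231),(322,231),(321,324),(280,324),(301,277.5)],0.1)
for p in g:
    r=(p-c); n=F[:,2]; s=((o-c)@n+.052)/(r@n); print(((c+s*r-o)@F).round(4))
b=ray(d,[(472,110),(509,111),(500,192),(463,190)],.055)[:,:2].astype(np.float32);print(b.round(4).tolist(),b.mean(0),cv2.minAreaRect(b))
# column profile along the spent's centre
for v in range(216,335,4): print(v,((P[v,301]-o)@F).round(4)[[0,2]],end=" ")
E
```

```text
[-0.0512 -0.0194  0.052 ]
[-0.0513  0.0241  0.052 ]
[0.0467 0.0229 0.052 ]
[ 0.0467 -0.0203  0.052 ]
[-0.0021  0.0018  0.052 ]
[[0.4632999897003174, 0.20909999310970306], [0.4781999886035919, 0.24969999492168427], [0.5723000168800354, 0.22689999639987946], [0.5547000169754028, 0.1835000067949295]] [0.5171046  0.21730237] ((0.5177544355392456, 0.2180204689502716), (0.046556420624256134, 0.10015285015106201), 74.33277130126953)
216 [-0.0655 -0.0593] 220 [-0.0613 -0.0063] 224 [-0.057   0.0128] 228 [-0.0522  0.0121] 232 [-0.0502  0.0529] 236 [-0.0459  0.0519] 240 [-0.0419  0.0538] 244 [-0.0376  0.053 ] 248 [-0.0336  0.0544] 252 [-0.0291  0.0527] 256 [-0.0251  0.054 ] 260 [-0.0208  0.0533] 264 [-0.0167  0.0537] 268 [-0.0123  0.053 ] 272 [-0.0082  0.0532] 276 [-0.0041  0.0535] 280 [0.0002 0.0533] 284 [0.0043 0.0537] 288 [0.0086 0.0532] 292 [0.0129 0.0526] 296 [0.0171 0.0527] 300 [0.0214 0.0523] 304 [0.0254 0.0531] 308 [0.0297 0.0528] 312 [0.0336 0.0537] 316 [0.0382 0.0524] 320 [0.0422 0.0528] 324 [ 0.0674 -0.003 ] 328 [0.0674 0.0097] 332 [0.0677 0.0207]
```

```bash
cat >> h.py <<'E'
YAW=-19.
F=R.from_euler("ZY",[np.radians(YAW),-.3]).as_matrix()
O=np.array([.5766,-.0425,.085])+F@[-.0028,.0012,.0008]
def deck(x,y,z): return O+F@np.array([x,y,z])
E
python3 -c "
from h import *
print(O)
rowfor(deck(0,0,.10),-19,.3);rowfor(deck(0,0,.015),-19,.3);print(F[:,2])"
```

```text
[ 0.57423794 -0.04041753  0.08493681]
shift [ 7.65 -0.74 -9.09] turn [ -5.62 -16.27  -0.16] now [ 0.4698 -0.0234  0.2714] clock 1.825
shift [ 10.02  -1.56 -17.21] turn [ -5.62 -16.27  -0.16] now [ 0.4698 -0.0234  0.2714] clock 1.825
[-0.27941984  0.09621197  0.95533649]
```

```bash
python3 -m pendant '[{"jaw":1,"tx":3,"ty":-0.3,"tz":-2,"ax":-2.8,"ay":-8.1,"az":-0.1},{"jaw":1,"tx":6,"ty":-0.6,"tz":-6,"ax":-5.6,"ay":-16.3,"az":-0.2},{"jaw":1,"tx":7.65,"ty":-0.75,"tz":-9.1,"ax":-5.6,"ay":-16.3,"az":-0.2},{"jaw":1,"tx":8.2,"ty":-0.95,"tz":-11,"ax":-5.6,"ay":-16.3,"az":-0.2},{"jaw":1,"tx":8.8,"ty":-1.15,"tz":-13,"ax":-5.6,"ay":-16.3,"az":-0.2},{"jaw":1,"tx":9.4,"ty":-1.35,"tz":-15,"ax":-5.6,"ay":-16.3,"az":-0.2},{"jaw":1,"tx":9.85,"ty":-1.5,"tz":-16.6,"ax":-5.6,"ay":-16.3,"az":-0.2},{"jaw":1,"tx":10,"ty":-1.56,"tz":-17.2,"ax":-5.6,"ay":-16.3,"az":-0.2},{"jaw":1,"tx":10,"ty":-1.56,"tz":-17.2,"ax":-5.6,"ay":-16.3,"az":-0.2}]' && python3 -c "
from h import *
rowfor(deck(0,0,.015),-19,.3)
p=manip.get_state()['position'];print((p-O)@F)"
```

```text
clock: 2.95
position: [0.5703, -0.0396, 0.0993]
ee_rot: [0.148, 0.164, 0.975, -0.024]
contact_force: [0.1, 0.7, 0.4]
width: 0.0857
gripper_force: 0.0
shift [-0.02  0.06 -0.01] turn [-0.03  0.03  0.08] now [ 0.5703 -0.0396  0.0993] clock 2.95
[ 0.00039451 -0.00050027  0.01493937]
```

Right on the target, so I'll close and check the grip, then lift square to the deck.

```bash
python3 -m pendant '[{"jaw":0,"tx":0,"ty":0,"tz":0,"ax":0,"ay":0,"az":0},{"jaw":-0.5,"tx":0,"ty":0,"tz":0,"ax":0,"ay":0,"az":0},{"jaw":-0.5,"tx":0,"ty":0,"tz":0,"ax":0,"ay":0,"az":0},{"jaw":-0.5,"tx":0,"ty":0,"tz":0,"ax":0,"ay":0,"az":0},{"jaw":-0.5,"tx":0,"ty":0,"tz":0,"ax":0,"ay":0,"az":0}]' 60
```

```text
clock: 3.58
position: [0.5708, -0.0404, 0.1002]
ee_rot: [0.148, 0.165, 0.975, -0.024]
contact_force: [-1.9, 1.9, 6.5]
width: 0.0425
gripper_force: 62.0
```

```bash
python3 -m pendant '[{"jaw":-0.5,"tx":-0.15,"ty":0.05,"tz":0.5,"ax":0,"ay":0,"az":0},{"jaw":-0.5,"tx":-0.45,"ty":0.15,"tz":1.5,"ax":0,"ay":0,"az":0},{"jaw":-0.5,"tx":-0.9,"ty":0.3,"tz":3,"ax":0,"ay":0,"az":0},{"jaw":-0.5,"tx":-1.5,"ty":0.5,"tz":5,"ax":0,"ay":0,"az":0},{"jaw":-0.5,"tx":-2.1,"ty":0.7,"tz":7,"ax":0,"ay":0,"az":0},{"jaw":-0.5,"tx":-2.6,"ty":0.9,"tz":9,"ax":0,"ay":0,"az":0},{"jaw":-0.5,"tx":-3,"ty":1,"tz":10,"ax":0,"ay":0,"az":0}]' && python3 -c "
from h import *
rowfor([.4527,-.3358,.08],-13.5,0)"
```

```text
clock: 4.45
position: [0.5395, -0.0302, 0.2005]
ee_rot: [0.148, 0.164, 0.975, -0.025]
contact_force: [0.4, 0.2, -5.2]
width: 0.0424
gripper_force: 62.1
shift [ -8.68 -30.56 -12.05] turn [ 4.81 16.55  5.61] now [ 0.5395 -0.0302  0.2005] clock 4.45
```

```bash
python3 -m pendant '[{"jaw":-0.5,"tx":-0.5,"ty":-1,"tz":0,"ax":0.5,"ay":1.5,"az":0.5},{"jaw":-0.5,"tx":-1.5,"ty":-4,"tz":0,"ax":1,"ay":4,"az":1},{"jaw":-0.5,"tx":-3,"ty":-8,"tz":0,"ax":2,"ay":7,"az":2},{"jaw":-0.5,"tx":-4,"ty":-13,"tz":0,"ax":3,"ay":10,"az":3},{"jaw":-0.5,"tx":-5.5,"ty":-18,"tz":0,"ax":4,"ay":13,"az":4.5},{"jaw":-0.5,"tx":-7,"ty":-23,"tz":-1,"ax":4.6,"ay":15.5,"az":5.2},{"jaw":-0.5,"tx":-8,"ty":-27,"tz":-2,"ax":4.8,"ay":16.5,"az":5.6},{"jaw":-0.5,"tx":-8.5,"ty":-29.5,"tz":-4,"ax":4.8,"ay":16.5,"az":5.6},{"jaw":-0.5,"tx":-8.7,"ty":-30.5,"tz":-7,"ax":4.8,"ay":16.5,"az":5.6},{"jaw":-0.5,"tx":-8.7,"ty":-30.5,"tz":-10,"ax":4.8,"ay":16.5,"az":5.6}]' && python3 - <<'E'
from h import *
d=grab("wrist","w3");cv2.imwrite("pics/w3.png",d["pixels"])
rowfor([.4527,-.3358,.021],-13.5,0)
E
```

```text
clock: 5.7
position: [0.453, -0.3366, 0.0983]
ee_rot: [0.0, 0.118, 0.993, -0.0]
contact_force: [-0.8, -0.0, -5.7]
width: 0.0421
gripper_force: 62.5
shift [ 0.19 -0.19 -7.32] turn [-0.31 -0.29  0.08] now [ 0.4508 -0.3339  0.0942] clock 5.75
```

View pics/w3.png

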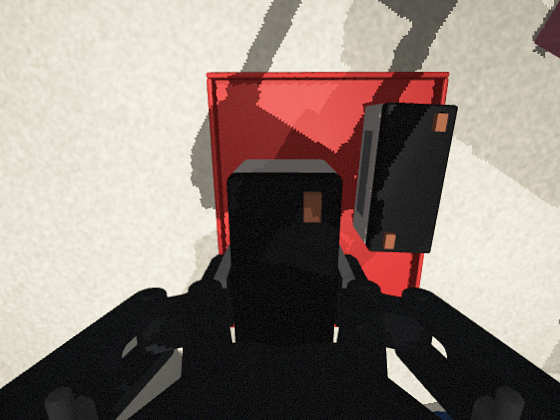

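The spent battery hangs level over the tray's free half, clear of the returned one (its top at (410,180)).

```bash
python3 -m pendant '[{"jaw":-0.5,"tx":0,"ty":0,"tz":-1,"ax":0,"ay":0,"az":0},{"jaw":-0.5,"tx":0,"ty":0,"tz":-3,"ax":0,"ay":0,"az":0},{"jaw":-0.5,"tx":0,"ty":0,"tz":-4.5,"ax":0,"ay":0,"az":0},{"jaw":-0.5,"tx":0,"ty":0,"tz":-5.5,"ax":0,"ay":0,"az":0},{"jaw":-0.5,"tx":0,"ty":0,"tz":-6,"ax":0,"ay":0,"az":0},{"jaw":-0.5,"tx":0,"ty":0,"tz":-6,"ax":0,"ay":0,"az":0}]' && python3 -c "
from h import *
rowfor([.4527,-.3358,.021],-13.5,0)"
```

```text
clock: 6.5
position: [0.4536, -0.3355, 0.0393]
ee_rot: [0.0, 0.118, 0.993, -0.0]
contact_force: [0.4, -0.6, -4.6]
width: 0.042
gripper_force: 62.8
shift [-0.09 -0.03 -1.83] turn [0.01 0.05 0.01] now [ 0.4536 -0.3355  0.0393] clock 6.5
```

```bash
python3 -m pendant '[{"jaw":-0.5,"tx":0,"ty":0,"tz":-0.7,"ax":0,"ay":0,"az":0},{"jaw":-0.5,"tx":0,"ty":0,"tz":-1.3,"ax":0,"ay":0,"az":0},{"jaw":-0.5,"tx":0,"ty":0,"tz":-1.6,"ax":0,"ay":0,"az":0},{"jaw":-0.5,"tx":0,"ty":0,"tz":-1.75,"ax":0,"ay":0,"az":0},{"jaw":-0.5,"tx":0,"ty":0,"tz":-1.85,"ax":0,"ay":0,"az":0},{"jaw":-0.5,"tx":0,"ty":0,"tz":-1.85,"ax":0,"ay":0,"az":0}]'
```

```text
clock: 7.25
position: [0.4536, -0.3355, 0.0209]
ee_rot: [0.001, 0.118, 0.993, -0.0]
contact_force: [-0.9, -0.4, -4.5]
width: 0.0424
gripper_force: 62.8
```

```bash
python3 -m pendant '[{"jaw":-0.5,"tx":0,"ty":0,"tz":-0.1,"ax":0,"ay":0,"az":0},{"jaw":-0.5,"tx":0,"ty":0,"tz":-0.2,"ax":0,"ay":0,"az":0},{"jaw":-0.5,"tx":0,"ty":0,"tz":-0.2,"ax":0,"ay":0,"az":0}]'
```

```text
clock: 7.62
position: [0.4536, -0.3356, 0.0192]
ee_rot: [0.001, 0.118, 0.993, -0.0]
contact_force: [0.3, -0.0, -2.0]
width: 0.0424
gripper_force: 63.0
```

```bash
python3 -m pendant '[{"jaw":-0.5,"tx":0,"ty":0,"tz":-0.1,"ax":0,"ay":0,"az":0},{"jaw":0.1,"tx":0,"ty":0,"tz":-0.1,"ax":0,"ay":0,"az":0},{"jaw":0.3,"tx":0,"ty":0,"tz":0,"ax":0,"ay":0,"az":0},{"jaw":0.3,"tx":0,"ty":0,"tz":0.5,"ax":0,"ay":0,"az":0},{"jaw":0.3,"tx":0,"ty":0,"tz":3,"ax":0,"ay":0,"az":0},{"jaw":0.3,"tx":0,"ty":0,"tz":8,"ax":0,"ay":0,"az":0},{"jaw":0.3,"tx":0,"ty":0,"tz":13,"ax":0,"ay":0,"az":0},{"jaw":0.3,"tx":0,"ty":0,"tz":18,"ax":0,"ay":0,"az":0}]' && python3 - <<'E'
from h import *
d=grab("top","t2");P=cloud(d);
m=(abs(P[...,0]-.453)<.08)&(abs(P[...,1]+.336)<.05)&(P[...,2]>.045)&(P[...,2]<.07)
q=P[m][:,:2].astype(np.float32);print(m.sum(),cv2.minAreaRect(q) if m.sum() else 0,np.median(P[m][:,2]))
rowfor([.517,.218,.26],-15.8)
E
```

```text
clock: 8.62
position: [0.4535, -0.3355, 0.2008]
ee_rot: [0.001, 0.118, 0.993, -0.0]
contact_force: [0.0, -0.6, 0.1]
width: 0.0558
gripper_force: 0.0
299 ((0.4521408975124359, -0.33521419763565063), (0.04244331642985344, 0.09705140441656113), 76.42877960205078) 0.05603713744463912
shift [ 6.06 55.61  5.19] turn [ 0.57  0.62 -2.29] now [ 0.4564 -0.3381  0.2081] clock 8.675
```

Spent is standing flat in the tray. Now to the blue battery.

```bash
python3 -m pendant '[{"jaw":1,"tx":0,"ty":4,"tz":4,"ax":0,"ay":0,"az":-1},{"jaw":1,"tx":0,"ty":9,"tz":5,"ax":0,"ay":0,"az":-2},{"jaw":1,"tx":0,"ty":15,"tz":5,"ax":0,"ay":0,"az":-2.3},{"jaw":1,"tx":0,"ty":21,"tz":5,"ax":0,"ay":0,"az":-2.3},{"jaw":1,"tx":0,"ty":27,"tz":5,"ax":0,"ay":0,"az":-2.3},{"jaw":1,"tx":0,"ty":33,"tz":5,"ax":0,"ay":0,"az":-2.3},{"jaw":1,"tx":1,"ty":39,"tz":5,"ax":0,"ay":0,"az":-2.3},{"jaw":1,"tx":3,"ty":45,"tz":4,"ax":0,"ay":0,"az":-2.3},{"jaw":1,"tx":4,"ty":50,"tz":0,"ax":0,"ay":0,"az":-2.3},{"jaw":1,"tx":4,"ty":53,"tz":-5,"ax":0,"ay":0,"az":-2.3}]' && python3 -m pendant '[{"jaw":1,"tx":0,"ty":1,"tz":-1,"ax":0,"ay":0,"az":0},{"jaw":1,"tx":0,"ty":1,"tz":-1,"ax":0,"ay":0,"az":0},{"jaw":1,"tx":0,"ty":1,"tz":-1,"ax":0,"ay":0,"az":0}]' && python3 - <<'E'
from h import *
d=grab("wrist","w4");P=cloud(d)
m=(abs(P[...,0]-.517)<.07)&(abs(P[...,1]-.218)<.05)&(P[...,2]>.047)&(P[...,2]<.059)&(d["depth"]>0)
q=P[m][:,:2].astype(np.float32);print(m.sum(),cv2.minAreaRect(q) if m.sum() else 0,np.median(P[m][:,2]))
rowfor([.517,.218,.019],-15.8)
d=grab("top","t3");P=cloud(d)
b=d["pixels"].astype(int);m=(abs(P[...,0]-.517)<.08)&(abs(P[...,1]-.218)<.06)&(P[...,2]>.047)&(P[...,2]<.059)
q=P[m][:,:2].astype(np.float32);print(m.sum(),cv2.minAreaRect(q) if m.sum()>4 else 0)
E
```

```text
clock: 9.93
position: [0.4956, 0.1974, 0.1491]
ee_rot: [0.003, 0.137, 0.991, 0.001]
contact_force: [0.6, -1.2, -0.5]
width: 0.0856
gripper_force: 0.0
clock: 10.3
position: [0.495, 0.2038, 0.1408]
ee_rot: [0.002, 0.138, 0.99, 0.0]
contact_force: [-0.0, -0.6, 0.8]
width: 0.0855
gripper_force: 0.0
5637 ((0.5159767270088196, 0.2178311049938202), (0.04305107519030571, 0.09700006246566772), 74.38406372070312) 0.054844586515491345
shift [  2.2    1.44 -12.19] turn [-0.01  0.28  0.09] now [0.495  0.2036 0.1409] clock 10.35
156 ((0.5151045322418213, 0.21018938720226288), (0.03763672709465027, 0.09966294467449188), 83.22699737548828)
```

```bash
python3 -m pendant '[{"jaw":1,"tx":1.5,"ty":1,"tz":-1,"ax":0,"ay":0.2,"az":0.2},{"jaw":1,"tx":2.1,"ty":1.4,"tz":-3.5,"ax":0,"ay":0.2,"az":0.2},{"jaw":1,"tx":2.1,"ty":1.43,"tz":-6,"ax":0,"ay":0.2,"az":0.2},{"jaw":1,"tx":2.1,"ty":1.43,"tz":-9,"ax":0,"ay":0.2,"az":0.2},{"jaw":1,"tx":2.1,"ty":1.43,"tz":-11.3,"ax":0,"ay":0.2,"az":0.2},{"jaw":1,"tx":2.1,"ty":1.43,"tz":-12.2,"ax":0,"ay":0.2,"az":0.2},{"jaw":0,"tx":2.1,"ty":1.43,"tz":-12.2,"ax":0,"ay":0.2,"az":0.2},{"jaw":-0.5,"tx":2.1,"ty":1.43,"tz":-12.2,"ax":0,"ay":0.2,"az":0.2},{"jaw":-0.5,"tx":2.1,"ty":1.43,"tz":-12.2,"ax":0,"ay":0.2,"az":0.2},{"jaw":-0.5,"tx":2.1,"ty":1.43,"tz":-12.2,"ax":0,"ay":0.2,"az":0.2}]' 60 && python3 -m pendant '[{"jaw":-0.5,"tx":0,"ty":0,"tz":0,"ax":0,"ay":0,"az":0}]'
```

```text
clock: 11.65
position: [0.5156, 0.2189, 0.018]
ee_rot: [0.0, 0.136, 0.991, 0.0]
contact_force: [0.2, -0.4, 4.5]
width: 0.0426
gripper_force: 63.6
clock: 11.78
position: [0.5156, 0.2189, 0.018]
ee_rot: [0.0, 0.136, 0.991, 0.0]
contact_force: [-0.2, -1.1, 6.4]
width: 0.0421
gripper_force: 63.6
```

```bash
python3 -m pendant '[{"jaw":-0.5,"tx":0,"ty":0,"tz":0.5,"ax":0,"ay":0,"az":0},{"jaw":-0.5,"tx":0,"ty":0,"tz":2,"ax":0,"ay":0,"az":0},{"jaw":-0.5,"tx":0,"ty":0,"tz":5,"ax":0,"ay":0,"az":0},{"jaw":-0.5,"tx":0,"ty":0,"tz":9,"ax":0,"ay":0,"az":0},{"jaw":-0.5,"tx":0,"ty":0,"tz":14,"ax":0,"ay":0,"az":0},{"jaw":-0.5,"tx":0,"ty":0,"tz":18,"ax":0,"ay":0,"az":0},{"jaw":-0.5,"tx":0,"ty":0,"tz":20,"ax":0,"ay":0,"az":0},{"jaw":-0.5,"tx":0,"ty":0,"tz":20,"ax":0,"ay":0,"az":0}]' && python3 -c "
from h import *
rowfor(deck(-.01,0,.13),-19,.3)"
```

```text
clock: 12.78
position: [0.515, 0.219, 0.2187]
ee_rot: [0.0, 0.136, 0.991, 0.0]
contact_force: [0.3, 0.6, -6.8]
width: 0.0423
gripper_force: 62.7
shift [  1.39 -24.38  -1.25] turn [ -5.16 -16.36  -3.37] now [0.515  0.219  0.2187] clock 12.775
```

```bash
python3 -m pendant '[{"jaw":-0.5,"tx":0,"ty":-1,"tz":0,"ax":-0.5,"ay":-1.6,"az":-0.3},{"jaw":-0.5,"tx":0,"ty":-4,"tz":0,"ax":-1.3,"ay":-4,"az":-0.8},{"jaw":-0.5,"tx":0.5,"ty":-8,"tz":0,"ax":-2.5,"ay":-8,"az":-1.5},{"jaw":-0.5,"tx":0.8,"ty":-12.5,"tz":0,"ax":-3.8,"ay":-12,"az":-2.4},{"jaw":-0.5,"tx":1,"ty":-17,"tz":0,"ax":-4.8,"ay":-15,"az":-3},{"jaw":-0.5,"tx":1.2,"ty":-21,"tz":-0.5,"ax":-5.2,"ay":-16.4,"az":-3.4},{"jaw":-0.5,"tx":1.4,"ty":-23.4,"tz":-1,"ax":-5.2,"ay":-16.4,"az":-3.4},{"jaw":-0.5,"tx":1.4,"ty":-24.4,"tz":-1.2,"ax":-5.2,"ay":-16.4,"az":-3.4},{"jaw":-0.5,"tx":1.4,"ty":-24.4,"tz":-1.2,"ax":-5.2,"ay":-16.4,"az":-3.4}]' && python3 - <<'E'
from h import *
d=grab("wrist","w5");cv2.imwrite("pics/w5.png",d["pixels"])
t=grab("top","t5")
P=(cloud(t)-O)@F; s=manip.get_state()["position"]; print("tcp deck",(s-O)@F)
m=(abs(P[...,2]-.167)<.012)&(abs(P[...,0])<.08)&(abs(P[...,1])<.05); print(m.sum(),np.median(P[m],0))
P=(cloud(d)-O)@F
rowfor(deck(.003,0,.022),-19,.3)
# rails / back / stop check
for zl,zh,n in((.009,.016,"stop"),(.02,.055,"back")):
    m=(d["depth"]>0)&(P[...,2]>zl)&(P[...,2]<zh)&(abs(P[...,1])<.03)&(abs(P[...,0])<.1)
    if m.sum(): print(n,m.sum(),np.percentile(P[m],[2,50,98],axis=0).round(4).tolist())
E
```

```text
clock: 13.9
position: [0.5272, -0.0254, 0.2035]
ee_rot: [0.145, 0.164, 0.975, -0.026]
contact_force: [-0.2, -0.8, -6.2]
width: 0.0422
gripper_force: 62.8
tcp deck [-1.13252370e-02  2.97432395e-05  1.28528225e-01]
158 [ 0.0275244  -0.00215236  0.1646942 ]
shift [ 4.27 -1.47 -9.75] turn [ 0.04 -0.22  0.06] now [ 0.5281 -0.0245  0.2044] clock 14.0
stop 373 [[-0.057, -0.0174, 0.0108], [-0.0535, -0.0001, 0.0121], [-0.0492, 0.0154, 0.0136]]
```

View pics/w5.png

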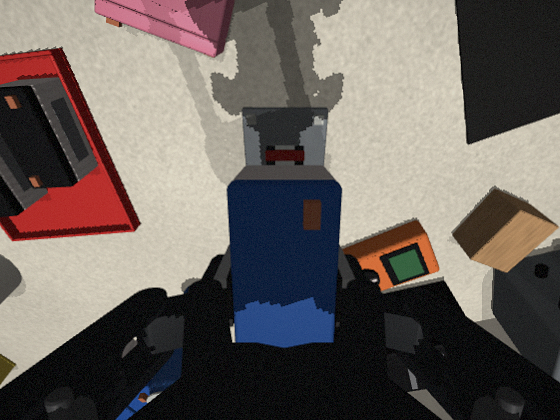

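The blue battery is aligned over the deck, with the red stop at (285,155) centred and at the expected deck coordinates. I'll lower along the deck normal.

```bash
python3 -m pendant '[{"jaw":-0.5,"tx":0.6,"ty":-0.2,"tz":-0.5,"ax":0,"ay":-0.2,"az":0},{"jaw":-0.5,"tx":1.5,"ty":-0.5,"tz":-1.5,"ax":0,"ay":-0.2,"az":0},{"jaw":-0.5,"tx":2.1,"ty":-0.7,"tz":-3,"ax":0,"ay":-0.2,"az":0},{"jaw":-0.5,"tx":2.7,"ty":-0.95,"tz":-5,"ax":0,"ay":-0.2,"az":0},{"jaw":-0.5,"tx":3.3,"ty":-1.15,"tz":-7,"ax":0,"ay":-0.2,"az":0},{"jaw":-0.5,"tx":3.85,"ty":-1.35,"tz":-8.8,"ax":0,"ay":-0.2,"az":0},{"jaw":-0.5,"tx":4.2,"ty":-1.5,"tz":-9.6,"ax":0,"ay":-0.2,"az":0},{"jaw":-0.5,"tx":4.3,"ty":-1.5,"tz":-9.75,"ax":0,"ay":-0.2,"az":0},{"jaw":-0.5,"tx":4.3,"ty":-1.5,"tz":-9.75,"ax":0,"ay":-0.2,"az":0}]' && python3 -c "
from h import *
p=manip.get_state()['position'];print((p-O)@F)
rowfor(deck(.002,-.0005,.0155),-19,.3)"
```

```text
clock: 15.12
position: [0.5719, -0.0402, 0.1076]
ee_rot: [0.148, 0.164, 0.975, -0.025]
contact_force: [-0.4, 1.0, -6.7]
width: 0.0423
gripper_force: 62.8
[ 0.00456579 -0.00055925  0.0223461 ]
shift [-0.04  0.02 -0.73] turn [0.09 0.08 0.07] now [ 0.5719 -0.0402  0.1076] clock 15.125
```

```bash
python3 -m pendant '[{"jaw":-0.5,"tx":0.0,"ty":0,"tz":-0.3,"ax":0.1,"ay":0.1,"az":0.1},{"jaw":-0.5,"tx":0,"ty":0,"tz":-0.5,"ax":0.1,"ay":0.1,"az":0.1},{"jaw":-0.5,"tx":0,"ty":0,"tz":-0.6,"ax":0.1,"ay":0.1,"az":0.1},{"jaw":-0.5,"tx":-0.02,"ty":0.02,"tz":-0.68,"ax":0.1,"ay":0.1,"az":0.1},{"jaw":-0.5,"tx":-0.04,"ty":0.02,"tz":-0.74,"ax":0.1,"ay":0.1,"az":0.1},{"jaw":-0.5,"tx":-0.04,"ty":0.02,"tz":-0.74,"ax":0.1,"ay":0.1,"az":0.1}]' && python3 -c "
from h import *
s=manip.get_state();p=s['position'];print((p-O)@F,s['contact_force']@F)"
```

```text
clock: 15.88
position: [0.5712, -0.04, 0.1002]
ee_rot: [0.147, 0.163, 0.975, -0.025]
contact_force: [-1.8, 0.5, -2.5]
width: 0.042
gripper_force: 63.3
[ 0.0015983  -0.00058376  0.01546333] [-2.51194607 -0.13735581 -1.83315453]
```

```bash
python3 -m pendant '[{"jaw":-0.5,"tx":-0.05,"ty":0.02,"tz":-0.06,"ax":0,"ay":0,"az":0},{"jaw":-0.5,"tx":-0.1,"ty":0.04,"tz":-0.07,"ax":0,"ay":0,"az":0},{"jaw":-0.5,"tx":-0.15,"ty":0.06,"tz":-0.08,"ax":0,"ay":0,"az":0},{"jaw":-0.5,"tx":-0.2,"ty":0.07,"tz":-0.1,"ax":0,"ay":0,"az":0},{"jaw":-0.5,"tx":-0.2,"ty":0.07,"tz":-0.1,"ax":0,"ay":0,"az":0}]' && python3 -c "
from h import *
s=manip.get_state();p=s['position'];print((p-O)@F,s['contact_force']@F)"
```

```text
clock: 16.5
position: [0.5705, -0.0395, 0.0999]
ee_rot: [0.148, 0.163, 0.975, -0.025]
contact_force: [1.1, -1.4, 3.6]
width: 0.0427
gripper_force: 63.7
[ 0.00077122 -0.00037566  0.01546969] [ 2.4815692  -0.97670215  2.99957304]
```

It's against the stop, so release and retreat along the deck normal.

```bash
python3 -m pendant '[{"jaw":-0.1,"tx":0,"ty":0,"tz":0,"ax":0,"ay":0,"az":0},{"jaw":0.4,"tx":0,"ty":0,"tz":0,"ax":0,"ay":0,"az":0},{"jaw":1,"tx":0,"ty":0,"tz":0,"ax":0,"ay":0,"az":0},{"jaw":1,"tx":0,"ty":0,"tz":0,"ax":0,"ay":0,"az":0},{"jaw":1,"tx":-0.3,"ty":0.1,"tz":1,"ax":0,"ay":0,"az":0},{"jaw":1,"tx":-0.9,"ty":0.3,"tz":3,"ax":0,"ay":0,"az":0},{"jaw":1,"tx":-2.1,"ty":0.7,"tz":7,"ax":0,"ay":0,"az":0},{"jaw":1,"tx":-4,"ty":1,"tz":12,"ax":0,"ay":0,"az":0},{"jaw":1,"tx":-7,"ty":2,"tz":14,"ax":0,"ay":0,"az":0},{"jaw":1,"tx":-7,"ty":2,"tz":14,"ax":0,"ay":0,"az":0}]' && cat > v.py <<'E'
from h import *
d=grab("wrist","w6");cv2.imwrite("pics/w6.png",d["pixels"])
P=(cloud(d)-O)@F
hsv=cv2.cvtColor(d["pixels"],cv2.COLOR_BGR2HSV)
b=(hsv[...,0]>95)&(hsv[...,0]<130)&(hsv[...,1]>100)
m=b&(d["depth"]>0)&(abs(P[...,2]-.052)<.008)&(abs(P[...,0])<.07)&(abs(P[...,1])<.05)
q=P[m];print(m.sum())
if m.sum()>20:
    A=np.c_[q[:,:2],np.ones(len(q))];print("slopes",np.linalg.lstsq(A,q[:,2],rcond=None)[0],"rect",cv2.minAreaRect(q[:,:2].astype(np.float32)),np.percentile(q,[1,99],axis=0).round(4).tolist())
for dd,n in((d,"w"),(grab("top","t6"),"t"),(grab("side","s6"),"s")):
    P=(cloud(dd)-O)@F
    hsv=cv2.cvtColor(dd["pixels"],cv2.COLOR_BGR2HSV)
    m=(hsv[...,0]>18)&(hsv[...,0]<36)&(hsv[...,1]>110)&(dd["depth"]>0)&(P[...,2]>.06)&(abs(P[...,1])<.05)&(P[...,0]>-.1)&(P[...,0]<.2)
    if m.sum()>20:
        f=np.polyfit(P[m][:,2],P[m][:,0],1); print(n,m.sum(),"dx/dz",f[0],"x at z64",np.polyval(f,.064),"theta",np.pi/2+np.arctan(f[0]),P[m].max(0).round(3))
print((manip.get_state()["position"]-O)@F)
E
python3 v.py
```

```text
clock: 17.75
position: [0.4983, -0.0188, 0.2417]
ee_rot: [0.149, 0.163, 0.975, -0.024]
contact_force: [0.7, -0.9, -0.8]
width: 0.0857
gripper_force: 0.0
4059
slopes [ 0.00208295 -0.00494436  0.0520531 ] rect ((0.0008383877575397491, -0.000255487859249115), (0.04253772646188736, 0.09662271291017532), 89.9007797241211) [[-0.0469, -0.0208, 0.0501], [0.0475, 0.0204, 0.0536]]
w 3342 dx/dz -0.7123559718523759 x at z64 0.0953570262616068 theta 0.9518258098729692 [0.088 0.05  0.276]
t 389 dx/dz 0.3780730097684508 x at z64 0.07152019846037783 theta 1.9322584169568107 [0.12  0.028 0.184]
s 103 dx/dz 0.3826879803193268 x at z64 0.0758363056836901 theta 1.936290049757536 [0.123 0.03  0.181]
[-0.02891024 -0.00453035  0.1698579 ]
```

View pics/w6.png

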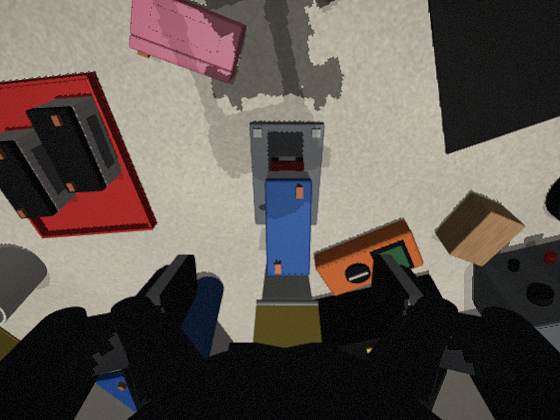

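Fresh is seated on the deck at (0.8, -0.3) mm with flat slopes. The cover is at about 1.93 rad. Next I'll work out waypoints to get behind it with shut fingers.

```bash
cat > cov.py <<'E'
from h import *
import sys
def wp(th,r,tau,gap=0.,up=0.):
    e=.3-tau; u=np.array([np.cos(e),-np.sin(e)]); 
    c=np.array([.074,.064])+r*np.array([-np.cos(th),np.sin(th)])+(.0025+gap)*np.array([np.sin(th),np.cos(th)])+.011*u
    return deck(c[0],0,c[1])+[0,0,up]
def show(p,tau,tag):
    print(tag,end=" "); rowfor(p,YAW,tau)
E
python3 - <<'E'
from cov import *
p=wp(1.93,.095,0,.025); print(p)
show(p+[0,0,.08],0,"above"); show(p,0,"behind")
E
```

```text
[ 0.66487014 -0.0716247   0.26115325]
above shift [16.57 -5.23 10.25] turn [ 5.58 16.2  -0.03] now [ 0.4992 -0.0194  0.2387] clock 17.9
behind shift [16.57 -5.23  2.25] turn [ 5.58 16.2  -0.03] now [ 0.4992 -0.0194  0.2387] clock 17.9
```

```bash
python3 -m pendant '[{"jaw":-1,"tx":0,"ty":0,"tz":4,"ax":2,"ay":6,"az":0},{"jaw":-1,"tx":0,"ty":0,"tz":9,"ax":4,"ay":12,"az":0},{"jaw":-1,"tx":1,"ty":0,"tz":11,"ax":5.6,"ay":16.2,"az":0},{"jaw":-1,"tx":6,"ty":-2,"tz":11,"ax":5.6,"ay":16.2,"az":0},{"jaw":-1,"tx":11,"ty":-3.6,"tz":11,"ax":5.6,"ay":16.2,"az":0},{"jaw":-1,"tx":15,"ty":-5,"tz":11,"ax":5.6,"ay":16.2,"az":0},{"jaw":-1,"tx":16.6,"ty":-5.2,"tz":10.5,"ax":5.6,"ay":16.2,"az":0},{"jaw":-1,"tx":16.6,"ty":-5.2,"tz":10.5,"ax":5.6,"ay":16.2,"az":0}]' && python3 - <<'E'
from cov import *
show(wp(1.93,.095,0,.025),0,"behind")
d=grab("side","s7")
crop(d,230,60,430,210,4,"pics/s7.png")
E
```

```text
clock: 18.9
position: [0.6653, -0.0713, 0.341]
ee_rot: [-0.003, 0.165, 0.986, 0.0]
contact_force: [-0.3, -0.1, -0.2]
width: -0.0004
gripper_force: 0.0
behind shift [-0.05 -0.03 -7.99] turn [-0.1  -0.28 -0.02] now [ 0.6653 -0.0713  0.341 ] clock 18.9
```

View pics/s7.png

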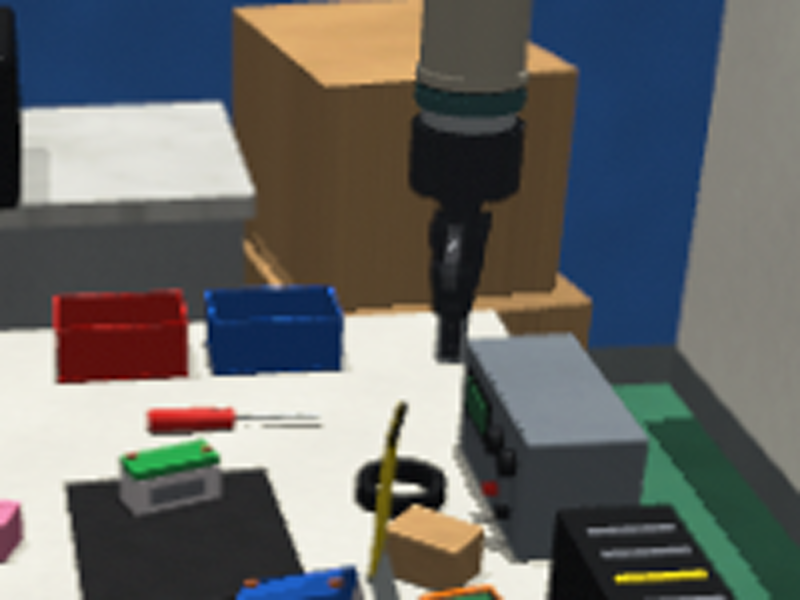

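The shut fingertip at (450,360) is above and behind the cover's rim at (402,405), and the way down is clear.

```bash
python3 -m pendant '[{"jaw":-1,"tx":0,"ty":0,"tz":-2,"ax":0,"ay":0,"az":0},{"jaw":-1,"tx":0,"ty":0,"tz":-4.5,"ax":0,"ay":0,"az":0},{"jaw":-1,"tx":0,"ty":0,"tz":-7,"ax":0,"ay":0,"az":0},{"jaw":-1,"tx":0,"ty":0,"tz":-8,"ax":0,"ay":0,"az":0},{"jaw":-1,"tx":0,"ty":0,"tz":-8,"ax":0,"ay":0,"az":0}]' && python3 - <<'E'
from cov import *
for th in np.arange(1.93,-.01,-.12):
    tau=float(np.clip((1.6-th)/1.0,0,1)*.3)
    show(wp(th,.095,tau),tau,"%.2f"%th)
E
```

```text
clock: 19.58
position: [0.6642, -0.0709, 0.2643]
ee_rot: [-0.0, 0.165, 0.986, 0.0]
contact_force: [0.1, -0.1, 0.3]
width: -0.0
gripper_force: 0.0
1.93 shift [-2.29  0.74 -0.16] turn [-0.04 -0.03 -0.04] now [ 0.6642 -0.0709  0.2643] clock 19.575
1.81 shift [-3.37  1.11 -0.13] turn [-0.04 -0.03 -0.04] now [ 0.6642 -0.0709  0.2643] clock 19.575
1.69 shift [-4.44  1.48 -0.24] turn [-0.04 -0.03 -0.04] now [ 0.6642 -0.0709  0.2643] clock 19.575
1.57 shift [-5.5   1.84 -0.47] turn [-0.2  -0.52 -0.04] now [ 0.6642 -0.0709  0.2643] clock 19.575
1.45 shift [-6.52  2.19 -0.81] turn [-0.87 -2.47 -0.04] now [ 0.6642 -0.0709  0.2643] clock 19.575
1.33 shift [-7.49  2.53 -1.27] turn [-1.55 -4.42 -0.04] now [ 0.6642 -0.0709  0.2643] clock 19.575
1.21 shift [-8.4   2.84 -1.85] turn [-2.22 -6.37 -0.04] now [ 0.6642 -0.0709  0.2643] clock 19.575
1.09 shift [-9.23  3.13 -2.54] turn [-2.89 -8.32 -0.05] now [ 0.6642 -0.0709  0.2643] clock 19.575
0.97 shift [-9.97  3.38 -3.33] turn [ -3.56 -10.27  -0.05] now [ 0.6642 -0.0709  0.2643] clock 19.575
0.85 shift [-10.62   3.61  -4.21] turn [ -4.23 -12.22  -0.05] now [ 0.6642 -0.0709  0.2643] clock 19.575
0.73 shift [-11.16   3.79  -5.16] turn [ -4.9  -14.17  -0.05] now [ 0.6642 -0.0709  0.2643] clock 19.575
0.61 shift [-11.59   3.94  -6.17] turn [ -5.57 -16.12  -0.05] now [ 0.6642 -0.0709  0.2643] clock 19.575
0.49 shift [-11.88   4.04  -7.27] turn [ -5.63 -16.29  -0.05] now [ 0.6642 -0.0709  0.2643] clock 19.575
0.37 shift [-12.05   4.1   -8.39] turn [ -5.63 -16.29  -0.05] now [ 0.6642 -0.0709  0.2643] clock 19.575
0.25 shift [-12.09   4.11  -9.53] turn [ -5.63 -16.29  -0.05] now [ 0.6642 -0.0709  0.2643] clock 19.575
0.13 shift [-12.     4.08 -10.67] turn [ -5.63 -16.29  -0.05] now [ 0.6642 -0.0709  0.2643] clock 19.575
0.01 shift [-11.78   4.01 -11.78] turn [ -5.63 -16.29  -0.05] now [ 0.6642 -0.0709  0.2643] clock 19.575
```

```bash
python3 -m pendant '[{"jaw":-1,"tx":-1.2,"ty":0.4,"tz":-0.1,"ax":0,"ay":0,"az":0},{"jaw":-1,"tx":-2.3,"ty":0.74,"tz":-0.15,"ax":0,"ay":0,"az":0},{"jaw":-1,"tx":-3.4,"ty":1.1,"tz":-0.15,"ax":0,"ay":0,"az":0},{"jaw":-1,"tx":-4.4,"ty":1.5,"tz":-0.25,"ax":0,"ay":0,"az":0},{"jaw":-1,"tx":-5.5,"ty":1.85,"tz":-0.5,"ax":-0.2,"ay":-0.5,"az":0},{"jaw":-1,"tx":-6.5,"ty":2.2,"tz":-0.8,"ax":-0.9,"ay":-2.5,"az":0},{"jaw":-1,"tx":-7.5,"ty":2.5,"tz":-1.3,"ax":-1.5,"ay":-4.4,"az":0},{"jaw":-1,"tx":-8.4,"ty":2.8,"tz":-1.85,"ax":-2.2,"ay":-6.4,"az":0},{"jaw":-1,"tx":-9.2,"ty":3.1,"tz":-2.5,"ax":-2.9,"ay":-8.3,"az":0}]' && cat > th.py <<'E'
from h import *
s=manip.get_state();print("tcp deck",((s["position"]-O)@F).round(4),"F deck",(s["contact_force"]@F).round(1))
for n in("top","side"):
    d=grab(n,"th_"+n);P=(cloud(d)-O)@F;h=cv2.cvtColor(d["pixels"],cv2.COLOR_BGR2HSV)
    m=(h[...,0]>18)&(h[...,0]<36)&(h[...,1]>110)&(d["depth"]>0)&(P[...,2]>.05)&(abs(P[...,1])<.035)&(P[...,0]>-.08)&(P[...,0]<.13)&(P[...,2]<.2)
    q=P[m][:,[0,2]]
    if len(q)>8:
        c=q.mean(0);v=np.linalg.svd(q-c,full_matrices=0)[2][0];v*=np.sign(v[1]) if abs(v[1])>.3 else -np.sign(v[0]);print(n,len(q),c.round(4),"theta",np.arctan2(v[1],-v[0]),"from hinge",np.arctan2(c[1]-.064,.074-c[0]))
E
python3 th.py
```

```text
clock: 20.7
position: [0.5724, -0.04, 0.2392]
ee_rot: [0.076, 0.164, 0.983, -0.013]
contact_force: [1.1, -0.8, 1.0]
width: 0.0002
gripper_force: 0.5
tcp deck [ 0.0438 -0.0002  0.1479] F deck [ 1.5 -0.4  0.5]
side 312 [0.0492 0.1165] theta 1.091603427122659 from hinge 1.1289446817261404
```

```bash
python3 -m pendant '[{"jaw":-1,"tx":-0.75,"ty":0.25,"tz":-0.8,"ax":-0.7,"ay":-2,"az":0},{"jaw":-1,"tx":-1.4,"ty":0.5,"tz":-1.7,"ax":-1.3,"ay":-3.9,"az":0},{"jaw":-1,"tx":-1.95,"ty":0.7,"tz":-2.65,"ax":-2,"ay":-5.9,"az":0},{"jaw":-1,"tx":-2.4,"ty":0.85,"tz":-3.7,"ax":-2.7,"ay":-7.9,"az":0},{"jaw":-1,"tx":-2.7,"ty":0.95,"tz":-4.8,"ax":-2.7,"ay":-8,"az":0},{"jaw":-1,"tx":-2.85,"ty":1,"tz":-5.9,"ax":-2.7,"ay":-8,"az":0},{"jaw":-1,"tx":-2.9,"ty":1,"tz":-7,"ax":-2.7,"ay":-8,"az":0},{"jaw":-1,"tx":-2.8,"ty":1,"tz":-8.1,"ax":-2.7,"ay":-8,"az":0},{"jaw":-1,"tx":-2.7,"ty":0.95,"tz":-8.7,"ax":-2.7,"ay":-8,"az":0},{"jaw":-1,"tx":-2.7,"ty":0.95,"tz":-8.9,"ax":-2.7,"ay":-8,"az":0}]' && python3 th.py
```

```text
clock: 22.05
position: [0.5462, -0.0309, 0.1493]
ee_rot: [0.147, 0.163, 0.975, -0.024]
contact_force: [0.1, -0.2, 0.1]
width: -0.0
gripper_force: 0.4
tcp deck [-0.0092 -0.0001  0.0703] F deck [ 0.2 -0.2  0. ]
top 430 [0.042 0.068] theta 0.029671046704176893 from hinge 0.12313237655597498
side 318 [0.0179 0.0684] theta 0.03574152659296487 from hinge 0.07888083008062191
```

```bash
python3 -m pendant '[{"jaw":-1,"tx":0.05,"ty":-0.02,"tz":-0.2,"ax":0,"ay":0,"az":0},{"jaw":-1,"tx":0.1,"ty":-0.03,"tz":-0.35,"ax":0,"ay":0,"az":0},{"jaw":-1,"tx":0.13,"ty":-0.04,"tz":-0.45,"ax":0,"ay":0,"az":0},{"jaw":-1,"tx":0.13,"ty":-0.04,"tz":-0.45,"ax":0,"ay":0,"az":0}]' && python3 th.py
```

```text
clock: 22.65
position: [0.5474, -0.0312, 0.1461]
ee_rot: [0.148, 0.163, 0.975, -0.024]
contact_force: [-2.6, -0.5, 4.4]
width: -0.0001
gripper_force: 2.8
tcp deck [-0.009  -0.      0.0669] F deck [-0.8 -1.3  4.9]
top 429 [0.042  0.0668] theta -0.0008660945483199244 from hinge 0.08676648009956547
side 307 [0.0181 0.0664] theta -0.004307217924920525 from hinge 0.043029401401766476
```

```bash
python3 -m pendant '[{"jaw":-1,"tx":0.03,"ty":-0.01,"tz":-0.1,"ax":0,"ay":0,"az":0},{"jaw":-1,"tx":0.06,"ty":-0.02,"tz":-0.2,"ax":0,"ay":0,"az":0},{"jaw":-1,"tx":0.06,"ty":-0.02,"tz":-0.2,"ax":0,"ay":0,"az":0}]' && python3 -m pendant '[{"jaw":-1,"tx":-0.3,"ty":0.1,"tz":1,"ax":0,"ay":0,"az":0},{"jaw":-1,"tx":-1.2,"ty":0.4,"tz":4,"ax":0,"ay":0,"az":0},{"jaw":-1,"tx":-3,"ty":1,"tz":9,"ax":0,"ay":0,"az":0},{"jaw":-1,"tx":-8,"ty":6,"tz":12,"ax":0,"ay":0,"az":0},{"jaw":-1,"tx":-13,"ty":9,"tz":13,"ax":0,"ay":0,"az":0},{"jaw":-1,"tx":-16,"ty":10,"tz":13,"ax":0,"ay":0,"az":0},{"jaw":-1,"tx":-16,"ty":10,"tz":13,"ax":0,"ay":0,"az":0}]' && python3 th.py && python3 - <<'E'
from h import *
d=grab("side","end");crop(d,230,150,390,330,3.3,"pics/end.png")
E
```

```text
clock: 23.12
position: [0.5475, -0.0312, 0.1459]
ee_rot: [0.148, 0.163, 0.975, -0.025]
contact_force: [-9.7, 1.6, 18.8]
width: 0.0
gripper_force: 10.2
clock: 24.0
position: [0.3855, 0.0696, 0.2738]
ee_rot: [0.148, 0.162, 0.975, -0.024]
contact_force: [-0.3, -0.0, 0.4]
width: 0.0
gripper_force: 0.0
tcp deck [-0.1489  0.0426  0.2437] F deck [-0.1 -0.1  0.5]
top 886 [0.0124 0.0669] theta 0.006699434675967055 from hinge 0.04741746910534165
side 339 [0.0147 0.0664] theta -0.004394331558909171 from hinge 0.04028920219795819
```

View pics/end.png

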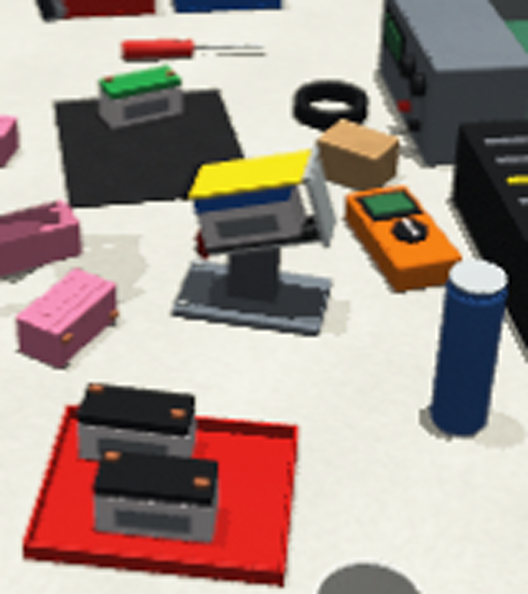

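The cover lies flat over the blue battery at (255,175), and both black-topped batteries stand in the tray at (137,420) and (155,495). The robot is clear of everything.

```bash
python3 -c "
from rig import manip
print(manip.sign_off())"
```

```text
the job is handed in; nothing more can be done
None
```

The job is handed in at about 24 s of the 72 s limit: the spent battery stands flat in the red tray, the blue-topped one sits against the stop within about 1 mm of centre, and the cover is folded down to about 0 rad; hand-in gave no verdict.

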